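# Heft three lamp cartons and hold up the fullest

### The job

Three identical closed cartons on the plywood board were reused for screws and I need the fullest: going from the left (blue) square over yellow to the right (green), lift each carton straight up about 8 cm, feel its weight and set it gently back where it stood before you take another. Then hold the heaviest one up for me above the board, upright and still, with about 15 cm of air under it, and finish while holding it (if the last one is the heaviest, just keep hold of it); the lighter two stand in their places and everything else is left alone.

Things in the scene. Friction and masses are not known exactly. Their poses are not given: they have to be found in the camera images.
- carton_a: one of three closed white and blue printed cartons that look exactly alike, 56x56 mm, 66 mm high, standing upright on a board square; rigid, friction about that of cardboard; filled to different weights (all between 0.05 and 0.6 kg; the heaviest over 0.4 kg, the other two under 0.32 kg, and any of the three squares may have it). Origin at the centre of its underside, z up, x and y square to its upright sides
- carton_b: one of three closed white and blue printed cartons that look exactly alike, 56x56 mm, 66 mm high, standing upright on a board square; rigid, friction about that of cardboard; filled to different weights (all between 0.05 and 0.6 kg; the heaviest over 0.4 kg, the other two under 0.32 kg, and any of the three squares may have it). Origin at the centre of its underside, z up, x and y square to its upright sides
- carton_c: one of three closed white and blue printed cartons that look exactly alike, 56x56 mm, 66 mm high, standing upright on a board square; rigid, friction about that of cardboard; filled to different weights (all between 0.05 and 0.6 kg; the heaviest over 0.4 kg, the other two under 0.32 kg, and any of the three squares may have it). Origin at the centre of its underside, z up, x and y square to its upright sides
- board: plywood board fixed flat on the worktop, 130 mm (its x) by 420 mm (its y), 8 mm thick, with three painted 80 mm squares in a row along y, 140 mm between centres. Origin at the centre of its underside; y points along the row towards the left (blue) end
- square_left (a point): centre of the blue (left as the robot sees it, board +y) square, on the board's top face, 8 mm above the worktop
- square_middle (a point): centre of the yellow (middle) square, on the board's top face, 8 mm above the worktop
- square_right (a point): centre of the green (right, board -y) square, on the board's top face, 8 mm above the worktop
- spare_bulb_1: white spare lamp standing on its face, 51 mm across, 58 mm high, bystander; origin under its centre
- spare_bulb_2: second white spare lamp, the same as the first, bystander; origin under its centre
- black_tape: roll of black tape lying flat, 55 mm across, 19 mm high, bystander; origin under its centre
- red_screwdriver: screwdriver with red grip lying flat, 207x29x28 mm, bystander; origin under its centre, x along it
- masking_tape: roll of beige masking tape lying flat, 94 mm across, 25 mm high, bystander; origin under its centre
- spirit_level: yellow spirit level standing on its edge, 26x240x45 mm, bystander; origin under its centre, y along it
Not all that is in view belongs to the job. Leave any purple look-alike of the carton_b alone.

How it is judged:
By the outcome, as a careful person would: the job done as asked, in the order asked, and still so for the second after the job is handed in, while the arm keeps its last pose, push and grip.
It also fails if it takes over 72 s, if anything falls off the work surface, if the arm or the gripper's body presses on something with over 40 N, if the wrist force passes 120 N, or if a joint passes its speed limit or range.

### The arm

A 6-joint arm with a two-finger parallel gripper is mounted at the origin on a cart in front of the work surface, level with it; the furniture and walls round the work are solid. World frame = base frame: x ahead of the robot, y to its left, z up, the work surface at z = 0. Lengths are in m, angles in rad, forces in N, time in s.
With the tool pointing down it reaches from about 0.375 to 0.975 m from the base axis. Payload 3.8 kg.
Tool frame: the origin (TCP) lies midway between the tips of the shut fingers; the grasp point (between the pads) lies 19 mm behind it; z points along the fingers, y is the line along which they close (so a half turn about z gives the same grasp; the last joint's range is limited). The gripper opens to 85 mm and grips with 20 to 120 N. Pads are 22 mm wide; open, the fingers measure 114 mm over their backs; the gripper's body (76 mm by 85 mm) begins 54 mm behind the grasp point. The pads swing forward as they close: fully open they stand 13 mm farther back than shut.
Start: joints at [-1.27, 0.264, 1.604, -0, 1.274, -0.037], TCP at [0.224, -0.637, 0.231] pointing down, gripper open.
Joint ranges: [-2.63, 2.63], [-0.94, 2.18], [0.31, 2.57], [-1.31, 4.45], [0, 2.66], [-2.55, 2.55]. Speed limits (rad/s): [2.57, 2.57, 3.14, 3.14, 3.14, 3.14].

### API

Orientations are given as a rotation vector (axis times angle).
In Python, from rig import manip, grab_frame, camera_model, job_done gives the robot as it stands. The module is installed in compiled form; this text tells all that it offers.
- The arm moves only by the tool move_arm, never from a script. Its argument "deltas" is a list of rows, each an object with "fingers": the closure, from -1 (fully open) to 1 (shut); "travel": the shift along the tool's x, y, z in units of 25 mm (1.0 is 25 mm), a list of three; "twist": the turn, a rotation vector about the tool's x, y, z in degrees, a list of three. A call has 1 to 20 rows; each row shifts and turns the commanded pose from where the row before left it, along the tool's axes as they then stand; what a row does not reach is not made up. A row lasts 1/10 s, in which the tool goes at most 50 mm and 8.59 degrees, less where a joint would pass 70% of its speed; a pose out of reach is approached as far as the arm can. A call is refused whole if a number of a shift passes 1 or a number of a turn 8.59, either way. A call with a gripper value outside its range is refused whole. The fingers move at their own pace and stop on an object; "squeeze" is the grip in N (left out, the last holds). Time passes only in rows, so rows that do not move let the fingers close. It gives the time, the measured TCP pose, the force, the opening and the grip force at its end, in the units of the state.
- manip.read_state(): the state, without advancing time (a new reading comes with each control period).
- grab_frame(name): name is "scene" or "side" or "wrist"; returns the picture (400x640x3 uint8, blue, green, red); there is no depth.
- camera_model(name): a dict with "K" (3x3 intrinsics, pixels), "extrinsics" (4x4, takes a point from world to camera coordinates); the wrist camera has in their place "hand_eye" (4x4, takes a point from camera to tool coordinates, whose origin is the TCP and whose axes are the flange's). Camera axes: x right, y up, looking along -z (the intrinsics and any distortion apply to the point x, -y, -z); pixel columns grow to the right and rows downward; lengths in m; the calibration is good to about 2 mm. A picture is of the moment at which its call begins: read the wrist's pose just before it. camera_model takes no time and is no camera call.
- job_done(): hands the job in; it is judged then, once.
The state is a dict: "time_s": time; "qpos": joint angles; "dq": joint speeds; "joint_efforts": joint torques, N m; "tcp_pos": TCP position; "ee_rot": TCP orientation; "wrist_force": force on the tool from outside, world axes, zero at the start; "torque": the same for the moment, N m; "finger_gap": opening from 0.0 (shut) to 1.0 (fully open); "gripper_force": force on a finger pad.
Only numpy, scipy, OpenCV 4.12 (cv2) and the standard library are available. Lean on these libraries where they do the work, as an engineer would, in place of code of your own. Each camera call takes 0.05 s, during which the arm holds its last target. There are 200 camera calls.

## Working session

There is one attempt and no reset: what is moved stays moved. The work goes in short steps, Python scripts to look and compute and a tool call to move; the robot and the scene stay as the last step left them, time stands still between calls to the robot, and variables do not carry over. Pictures are saved under pics/ and viewed, at most 10 in all, crops included, and the job is handed in when it is done.

Besides the shell and the picture viewer there is one more tool, called after "Emit:" in YAML: its name, and indented under it one key for each argument. move_arm: Moves the arm, as the interface text tells. Its arguments: {"type":"object","properties":{"deltas":{"type":"array"},"squeeze":{"type":"number"}},"required":["deltas"]}

```bash
mkdir -p pics
python3 - <<'E'
from rig import manip, grab_frame, camera_model
import cv2,numpy as np
s=manip.read_state(); print(s)
for n in("scene","side"):
    cv2.imwrite(f"pics/{n}0.png",grab_frame(n)); c=camera_model(n); print(n,c)
print(camera_model("wrist"))
E
```

```text
{'time_s': 0.0, 'qpos': array([-1.26989729e+00,  2.64775755e-01,  1.60540583e+00,  1.04770204e-05,
        1.27369788e+00, -3.69140904e-02]), 'dq': array([ 9.70294656e-04, -1.38682521e-05, -1.79533240e-03, -1.32187687e-03,
        2.18573424e-03,  1.25058332e-05]), 'joint_efforts': array([-3.23981048e-04, -5.15117955e+01, -3.67317045e+01, -2.36595561e-04,
        1.28605514e-02, -1.62966950e-05]), 'tcp_pos': array([ 0.22348265, -0.63613888,  0.22992962]), 'ee_rot': array([-3.09465000e+00, -5.27730022e-01,  4.56832704e-04]), 'wrist_force': array([-0.44895804,  0.94962352, -0.07176075]), 'torque': array([0.04432171, 0.02373563, 0.07861003]), 'gripper_force': 0.0, 'finger_gap': 0.998937089033338}
scene {'K': array([[445.70146285,   0.        , 311.68182452],
       [  0.        , 445.70146285, 197.27719314],
       [  0.        ,   0.        ,   1.        ]]), 'extrinsics': array([[-5.00405618e-01, -8.65790811e-01,  6.99635566e-04,
         3.05176333e-01],
       [ 4.55477026e-01, -2.62567028e-01,  8.50646363e-01,
        -2.89222302e-01],
       [-7.36298103e-01,  4.25986886e-01,  5.2
[... 366 characters left out ...]

       [ 0.11298435,  0.64525771,  0.75556405, -0.11024532],
       [-0.10999852, -0.7476359 ,  0.65493579, -1.2041013 ],
       [ 0.        ,  0.        ,  0.        ,  1.        ]])}
{'K': array([[275.67373407,   0.        , 316.00052655],
       [  0.        , 275.67373407, 201.74900922],
       [  0.        ,   0.        ,   1.        ]]), 'hand_eye': array([[-1.25287786e-03,  9.53365577e-01,  3.01815352e-01,
         7.63695186e-02],
       [ 9.99999137e-01,  1.07479250e-03,  7.56113305e-04,
        -4.14369907e-04],
       [ 3.96463521e-04,  3.01816039e-01, -9.53366100e-01,
        -1.42716646e-01],
       [ 0.00000000e+00,  0.00000000e+00,  0.00000000e+00,
         1.00000000e+00]])}
```

View pics/scene0.png

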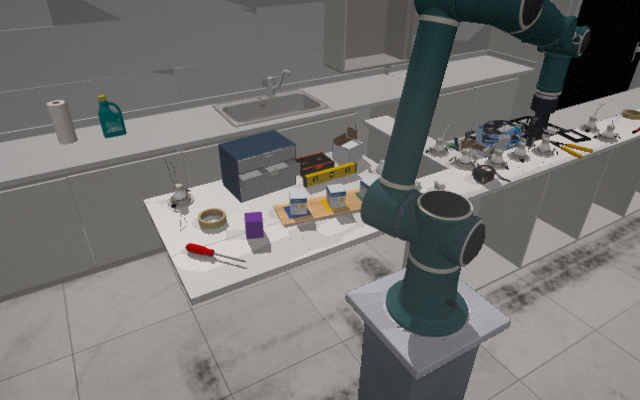

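View pics/side0.png

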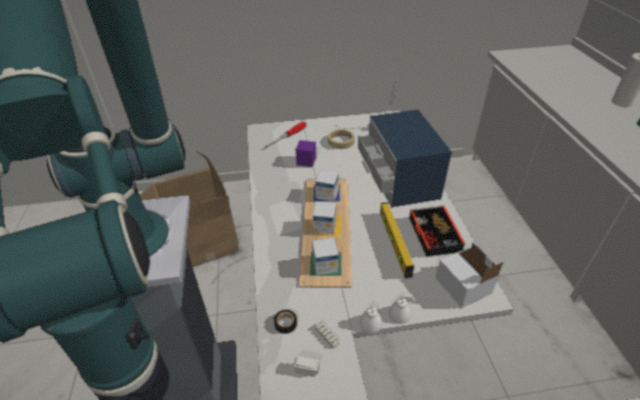

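The side view shows the three cartons on the board at about (327,187), (323,218) and (326,257). The purple look-alike is off the board at (306,153). The scene view shows them at about (298,205), (336,195) and (365,188), the last partly hidden by the arm.

```bash
cat > h.py <<'E'
from rig import manip, grab_frame, camera_model
import cv2,numpy as np
from scipy.spatial.transform import Rotation as R
F=np.diag([1,-1,-1])
def ray(n,px,pose=None):
    c=camera_model(n); d=F@np.linalg.inv(c["K"])@np.array([px[0],px[1],1.])
    if n=="wrist":
        H=c["hand_eye"]; Rt=R.from_rotvec(pose["ee_rot"]).as_matrix()
        o=Rt@H[:3,3]+pose["tcp_pos"]; d=Rt@H[:3,:3]@d
    else:
        E=c["extrinsics"]; o=-E[:3,:3].T@E[:3,3]; d=E[:3,:3].T@d
    return o,d/np.linalg.norm(d)
def plane(n,px,z,pose=None):
    o,d=ray(n,px,pose); return o+d*(z-o[2])/d[2]
def tri(rays):
    A=sum(np.eye(3)-np.outer(d,d) for o,d in rays); b=sum((np.eye(3)-np.outer(d,d))@o for o,d in rays)
    return np.linalg.solve(A,b)
E
python3 - <<'E'
from h import *
im=cv2.imread("pics/side0.png")
cv2.imwrite("pics/crop0.png",cv2.resize(im[130:300,230:440],None,fx=3.5,fy=3.5,interpolation=2))
for p in[(327,187),(323,218),(326,257),(306,153)]: print(plane("side",p,.05).round(3))
for p in [(298,205),(336,195)]: print(plane("scene",p,.05).round(3))
for p in[(308,180),(345,180),(302,286),(351,286)]: print(plane("side",p,.008).round(3))
E
```

```text
[0.567 0.061 0.05 ]
[ 0.535 -0.067  0.05 ]
[ 0.52  -0.205  0.05 ]
[0.529 0.243 0.05 ]
[0.539 0.095 0.05 ]
[ 0.529 -0.053  0.05 ]
[0.523 0.156 0.008]
[0.637 0.136 0.008]
[ 0.453 -0.251  0.008]
[ 0.571 -0.27   0.008]
```

View pics/crop0.png

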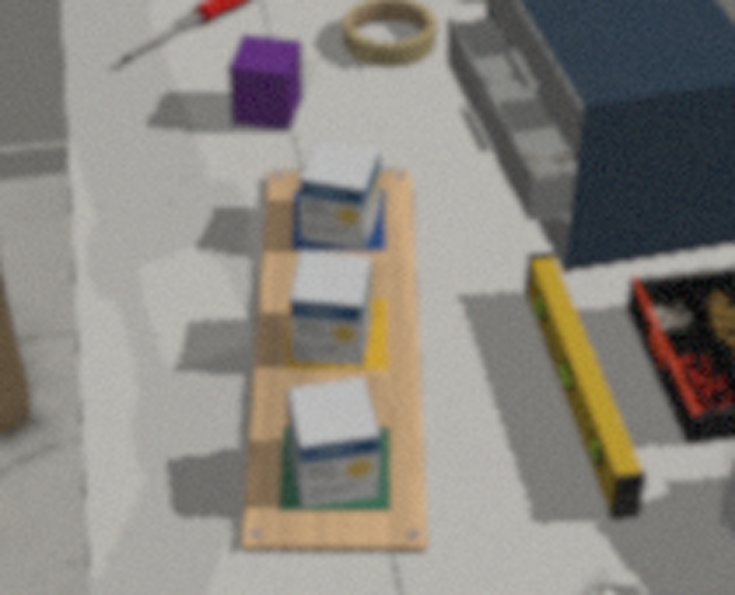

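Three white/blue cartons stand on the board's blue, yellow and green squares (crop (340,195), (332,305), (337,440)). They fit the description. The purple box at crop (265,82) is off the board and is the one to leave alone. Next I move the wrist camera over the board.

Emit:
move_arm:
  deltas:
    - {"fingers": -1,"travel": [0,0,-0.5],"twist": [0,0,-7.6]}
    - {"fingers": -1,"travel": [0,0,-0.5],"twist": [0,0,-7.6]}
    - {"fingers": -1,"travel": [0,0,-0.5],"twist": [0,0,-7.6]}
    - {"fingers": -1,"travel": [0,0,-0.5],"twist": [0,0,-7.6]}
    - {"fingers": -1,"travel": [0,0,-0.5],"twist": [0,0,-7.6]}
    - {"fingers": -1,"travel": [0,0,-0.5],"twist": [0,0,-7.6]}
    - {"fingers": -1,"travel": [0,0,-0.5],"twist": [0,0,-7.6]}
    - {"fingers": -1,"travel": [0,0,-0.5],"twist": [0,0,-7.6]}
    - {"fingers": -1,"travel": [0.96,0.345,0],"twist": [0,0,0]}
    - {"fingers": -1,"travel": [0.96,0.345,0],"twist": [0,0,0]}
    - {"fingers": -1,"travel": [0.96,0.345,0],"twist": [0,0,0]}
    - {"fingers": -1,"travel": [0.96,0.345,0],"twist": [0,0,0]}
    - {"fingers": -1,"travel": [0.96,0.345,0],"twist": [0,0,0]}
    - {"fingers": -1,"travel": [0.96,0.345,0],"twist": [0,0,0]}
    - {"fingers": -1,"travel": [0.96,0.345,0],"twist": [0,0,0]}
    - {"fingers": -1,"travel": [0.96,0.345,0],"twist": [0,0,0]}

```text
time_s: 1.7
tcp_pos: [0.3247, -0.4583, 0.3306]
ee_rot: [-2.403, -2.022, -0.0]
wrist_force: [-0.5, -0.2, -0.1]
finger_gap: 1.0
gripper_force: 0.0
```

Emit:
move_arm:
  deltas:
    - {"fingers": -1,"travel": [0.96,0.345,0],"twist": [0,0,0]}
    - {"fingers": -1,"travel": [0.96,0.345,0],"twist": [0,0,0]}
    - {"fingers": -1,"travel": [0.96,0.345,0],"twist": [0,0,0]}
    - {"fingers": -1,"travel": [0.96,0.345,0],"twist": [0,0,0]}
    - {"fingers": -1,"travel": [0.96,0.345,0],"twist": [0,0,0]}
    - {"fingers": -1,"travel": [0.96,0.345,0],"twist": [0,0,0]}
    - {"fingers": -1,"travel": [0.96,0.345,0],"twist": [0,0,0]}
    - {"fingers": -1,"travel": [0.96,0.345,0],"twist": [0,0,0]}
    - {"fingers": -1,"travel": [0.96,0.345,0],"twist": [0,0,0]}
    - {"fingers": -1,"travel": [0.96,0.345,0],"twist": [0,0,0]}
    - {"fingers": -1,"travel": [0.96,0.345,0],"twist": [0,0,0]}
    - {"fingers": -1,"travel": [0.96,0.345,0],"twist": [0,0,0]}
    - {"fingers": -1,"travel": [0.96,0.345,0],"twist": [0,0,0]}
    - {"fingers": -1,"travel": [0.96,0.345,0],"twist": [0,0,0]}
    - {"fingers": -1,"travel": [0.96,0.345,0],"twist": [0,0,0]}
    - {"fingers": -1,"travel": [0.96,0.345,0],"twist": [0,0,0]}
    - {"fingers": -1,"travel": [0.96,0.345,0],"twist": [0,0,0]}
    - {"fingers": -1,"travel": [0.96,0.345,0],"twist": [0,0,0]}
    - {"fingers": -1,"travel": [0,0,0],"twist": [0,0,0]}
    - {"fingers": -1,"travel": [0,0,0],"twist": [0,0,0]}

```text
time_s: 3.7
tcp_pos: [0.551, -0.0602, 0.3306]
ee_rot: [-2.402, -2.024, 0.002]
wrist_force: [0.5, -1.0, 0.4]
finger_gap: 1.0
gripper_force: 0.0
```

Run:
```python
from h import *
import pickle
s=manip.read_state(); im=grab_frame("wrist"); cv2.imwrite("pics/w1.png",im); pickle.dump(s,open("w1.pkl","wb"))
print(s["time_s"],s["tcp_pos"],s["ee_rot"],s["qpos"])
```

```text
3.7 [ 0.5510477  -0.06015045  0.33060802] [-2.40197367e+00 -2.02377655e+00  2.12671098e-03] [-1.53312675e-01 -1.06436335e-02  1.73048804e+00 -5.60864010e-04
  1.42317236e+00  1.72635986e-02]
```

View pics/w1.png

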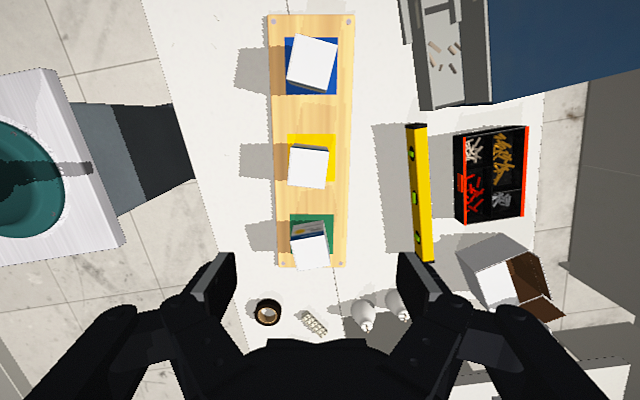

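The wrist view shows the white tops at (313,62) on blue, (308,167) on yellow and (311,252) on green. I take a second view nearer the left carton.

Emit:
move_arm:
  deltas:
    - {"fingers": -1,"travel": [0.85,0,0.33],"twist": [0,0,0]}
    - {"fingers": -1,"travel": [0.85,0,0.33],"twist": [0,0,0]}
    - {"fingers": -1,"travel": [0.85,0,0.33],"twist": [0,0,0]}
    - {"fingers": -1,"travel": [0.85,0,0.33],"twist": [0,0,0]}
    - {"fingers": -1,"travel": [0.85,0,0.33],"twist": [0,0,0]}
    - {"fingers": -1,"travel": [0.85,0,0.33],"twist": [0,0,0]}
    - {"fingers": -1,"travel": [0,0,0],"twist": [0,0,0]}
    - {"fingers": -1,"travel": [0,0,0],"twist": [0,0,0]}

```text
time_s: 4.55
tcp_pos: [0.5728, 0.0643, 0.2816]
ee_rot: [2.404, 2.022, -0.002]
wrist_force: [-0.1, 0.3, -0.6]
finger_gap: 1.001
gripper_force: 0.0
```

```bash
cat >> h.py <<'E'
def tops(im):
    hsv=cv2.cvtColor(im,cv2.COLOR_BGR2HSV); h,s,v=cv2.split(hsv)
    wood=((h>8)&(h<24)&(s>45)&(s<150)&(v>150)).astype(np.uint8)
    wood=cv2.morphologyEx(wood,cv2.MORPH_OPEN,np.ones((3,3)))
    n,l,st,_=cv2.connectedComponentsWithStats(cv2.dilate(wood,np.ones((5,5))))
    k=1+np.argmax(st[1:,4]); pts=np.argwhere((l==k)&(wood>0))[:,::-1].astype(np.int32)
    hull=np.zeros_like(v); H=cv2.convexHull(pts); cv2.fillConvexPoly(hull,H,1)
    m=((s<30)&(v>225)&(hull>0)).astype(np.uint8)
    m=cv2.morphologyEx(m,cv2.MORPH_OPEN,np.ones((5,5)))
    out=[]
    for c in cv2.findContours(m,0,1)[0]:
        if cv2.contourArea(c)<600: continue
        out.append((cv2.contourArea(c),cv2.boxPoints(cv2.minAreaRect(c))))
    return sorted(out,key=lambda t:t[1][:,1].mean()),cv2.minAreaRect(pts),m
def report(im,pose,z=.074):
    T,b,m=tops(im)
    for a,q in T:
        P=np.array([plane("wrist",p,z,pose) for p in q])
        e=[P[(i+1)%4]-P[i] for i in range(4)]; L=[np.linalg.norm(x) for x in e]
        yaw=(np.degrees(np.arctan2(e[0][1],e[0][0]))+45)%90-45
        print("px",q.mean(0).round(1),"c",P.mean(0).round(4),"L",np.round(L[:2],4),"yaw",yaw.round(1),a)
    return T
E
python3 - <<'E'
from h import *
import pickle
s=manip.read_state(); im=grab_frame("wrist"); cv2.imwrite("pics/w2.png",im); pickle.dump(s,open("w2.pkl","wb"))
print(s["time_s"],s["tcp_pos"])
s1=pickle.load(open("w1.pkl","rb")); i1=cv2.imread("pics/w1.png")
A=report(i1,s1); B=report(im,s)
if len(A)>=1 and len(B)>=1:
  for (a,q),(b,r) in zip(A,B): print("tri",tri([ray("wrist",q.mean(0),s1),ray("wrist",r.mean(0),s)]).round(4))
for i,p in((i1,s1),(im,s)):
  print([plane("wrist",c,.008,p).round(3)[:2] for c in cv2.boxPoints(tops(i)[1])])
E
```

```text
4.55 [0.57277735 0.06431303 0.28156837]
px [311.   61.1] c [0.5675 0.0822 0.074 ] L [0.0561 0.0549] yaw -26.9 1864.0
px [307.6 167.8] c [ 0.5378 -0.0556  0.074 ] L [0.0551 0.0547] yaw -17.8 1325.0
px [310.4 252.8] c [ 0.5173 -0.1925  0.074 ] L [0.0549 0.0547] yaw 1.4 917.0
px [310.6 163.6] c [0.5676 0.082  0.074 ] L [0.0552 0.055 ] yaw -25.5 1783.5
px [307.1 261.6] c [ 0.5376 -0.0556  0.074 ] L [0.0554 0.0552] yaw -16.9 1258.0
tri [0.5677 0.0828 0.0743]
tri [ 0.5378 -0.055   0.074 ]
[array([0.516, 0.166]), array([0.641, 0.144]), array([ 0.587, -0.268]), array([ 0.423, -0.24 ])]
[array([0.515, 0.166]), array([0.633, 0.151]), array([ 0.598, -0.267]), array([ 0.441, -0.251])]
```

View pics/w2.png

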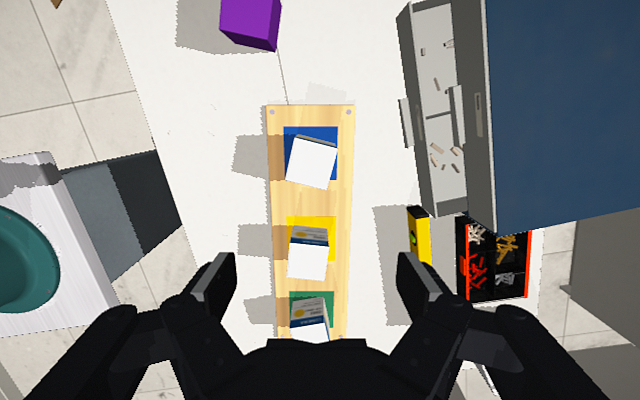

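Measured: tops at z≈0.074, left carton (0.568, 0.082) yaw −26°, middle (0.538, −0.0555) yaw −17.5°, right (0.517, −0.1925) yaw +1°. Now down on the left one.

Emit:
move_arm:
  deltas:
    - {"fingers": -1,"travel": [0.66,-0.33,0.5],"twist": [0,0,8.1]}
    - {"fingers": -1,"travel": [0,0,1],"twist": [0,0,8.1]}
    - {"fingers": -1,"travel": [0,0,1],"twist": [0,0,0]}
    - {"fingers": -1,"travel": [0,0,1],"twist": [0,0,0]}
    - {"fingers": -1,"travel": [0,0,1],"twist": [0,0,0]}
    - {"fingers": -1,"travel": [0,0,1],"twist": [0,0,0]}
    - {"fingers": -1,"travel": [0,0,1],"twist": [0,0,0]}
    - {"fingers": -1,"travel": [0,0,1],"twist": [0,0,0]}
    - {"fingers": -1,"travel": [0,0,1],"twist": [0,0,0]}
    - {"fingers": -1,"travel": [0,0,0.6],"twist": [0,0,0]}
    - {"fingers": -1,"travel": [0,0,0.5],"twist": [0,0,0]}
    - {"fingers": -1,"travel": [0,0,0.4],"twist": [0,0,0]}
    - {"fingers": -1,"travel": [0,0,0.3],"twist": [0,0,0]}
    - {"fingers": -1,"travel": [0,0,0],"twist": [0,0,0]}

```text
time_s: 6.0
tcp_pos: [0.5675, 0.0828, 0.0237]
ee_rot: [-2.665, -1.663, 0.001]
wrist_force: [-0.2, -0.3, 0.5]
finger_gap: 1.0
gripper_force: 0.0
```

Emit:
move_arm:
  deltas:
    - {"fingers": 1,"travel": [0,0,0],"twist": [0,0,0]}
    - {"fingers": 1,"travel": [0,0,0],"twist": [0,0,0]}
    - {"fingers": 1,"travel": [0,0,0],"twist": [0,0,0]}
    - {"fingers": 1,"travel": [0,0,0],"twist": [0,0,0]}
    - {"fingers": 1,"travel": [0,0,0],"twist": [0,0,0]}
    - {"fingers": 1,"travel": [0,0,0],"twist": [0,0,0]}
  squeeze: 40

```text
time_s: 6.6
tcp_pos: [0.5689, 0.0831, 0.0254]
ee_rot: [2.664, 1.663, 0.003]
wrist_force: [-0.5, -0.6, 6.3]
finger_gap: 0.653
gripper_force: 43.2
```

```bash
python3 -c "
from h import *
s=manip.read_state();print(s['wrist_force'],s['tcp_pos'],s['gripper_force'],s['finger_gap'])"
```

```text
[-0.51280165 -0.59297448  6.30566945] [0.56891768 0.08308495 0.02540086] 43.21117401123047 0.6526790990210425
```

Emit:
move_arm:
  deltas:
    - {"fingers": 1,"travel": [0,0,-0.2],"twist": [0,0,0]}
    - {"fingers": 1,"travel": [0,0,-0.3],"twist": [0,0,0]}
    - {"fingers": 1,"travel": [0,0,-0.4],"twist": [0,0,0]}
    - {"fingers": 1,"travel": [0,0,-0.5],"twist": [0,0,0]}
    - {"fingers": 1,"travel": [0,0,-0.5],"twist": [0,0,0]}
    - {"fingers": 1,"travel": [0,0,-0.5],"twist": [0,0,0]}
    - {"fingers": 1,"travel": [0,0,-0.4],"twist": [0,0,0]}
    - {"fingers": 1,"travel": [0,0,-0.3],"twist": [0,0,0]}
    - {"fingers": 1,"travel": [0,0,-0.1],"twist": [0,0,0]}
    - {"fingers": 1,"travel": [0,0,0],"twist": [0,0,0]}
    - {"fingers": 1,"travel": [0,0,0],"twist": [0,0,0]}
    - {"fingers": 1,"travel": [0,0,0],"twist": [0,0,0]}

```text
time_s: 7.8
tcp_pos: [0.5672, 0.0829, 0.1035]
ee_rot: [-2.664, -1.663, 0.002]
wrist_force: [0.2, -0.5, -2.1]
finger_gap: 0.653
gripper_force: 42.7
```

Emit:
move_arm:
  deltas:
    - {"fingers": 1,"travel": [0,0,0],"twist": [0,0,0]}
    - {"fingers": 1,"travel": [0,0,0],"twist": [0,0,0]}

```text
time_s: 8.0
tcp_pos: [0.5675, 0.0829, 0.1038]
ee_rot: [-2.665, -1.664, 0.001]
wrist_force: [1.1, 0.5, -2.2]
finger_gap: 0.656
gripper_force: 42.7
```

Emit:
move_arm:
  deltas:
    - {"fingers": 1,"travel": [0,0,0],"twist": [0,0,0]}
    - {"fingers": 1,"travel": [0,0,0],"twist": [0,0,0]}

```text
time_s: 8.2
tcp_pos: [0.5678, 0.0829, 0.1042]
ee_rot: [-2.665, -1.664, 0.0]
wrist_force: [-0.4, 0.2, -2.6]
finger_gap: 0.654
gripper_force: 42.7
```

Run:
```python
from h import *
s=manip.read_state();print(s['wrist_force'],s['joint_efforts'],s['tcp_pos'])
im=grab_frame("side"); cv2.imwrite("pics/s1.png",cv2.resize(im[120:300,230:440],None,fx=3,fy=3))
s=manip.read_state();print(s['wrist_force'])
```

```text
[-0.35368268  0.23682981 -2.62697214] [ 1.16303818e-04 -4.44278705e+01 -3.37063050e+01 -2.42408001e-03
  5.75142491e-03  2.40078464e-05] [0.56779722 0.08288706 0.10416841]
[-0.09055236  0.64452184 -2.63297425]
```

View pics/s1.png

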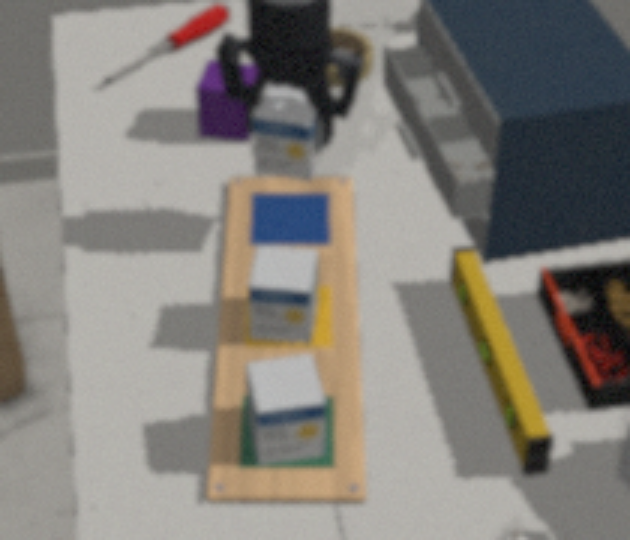

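The left carton is held upright over the bare blue square and weighs about 2.4 N, so it is one of the lighter two. I set it back.

Emit:
move_arm:
  deltas:
    - {"fingers": 1,"travel": [0,0,0.3],"twist": [0,0,0]}
    - {"fingers": 1,"travel": [0,0,0.5],"twist": [0,0,0]}
    - {"fingers": 1,"travel": [0,0,0.6],"twist": [0,0,0]}
    - {"fingers": 1,"travel": [0,0,0.5],"twist": [0,0,0]}
    - {"fingers": 1,"travel": [0,0,0.4],"twist": [0,0,0]}
    - {"fingers": 1,"travel": [0,0,0.3],"twist": [0,0,0]}
    - {"fingers": 1,"travel": [0,0,0.2],"twist": [0,0,0]}
    - {"fingers": 1,"travel": [0,0,0.12],"twist": [0,0,0]}
    - {"fingers": 1,"travel": [0,0,0.08],"twist": [0,0,0]}
    - {"fingers": 1,"travel": [0,0,0.06],"twist": [0,0,0]}
    - {"fingers": 1,"travel": [0,0,0.06],"twist": [0,0,0]}
    - {"fingers": 1,"travel": [0,0,0],"twist": [0,0,0]}

```text
time_s: 9.45
tcp_pos: [0.568, 0.0829, 0.0265]
ee_rot: [2.665, 1.664, 0.0]
wrist_force: [0.0, -0.1, -3.1]
finger_gap: 0.652
gripper_force: 42.7
```

Emit:
move_arm:
  deltas:
    - {"fingers": 1,"travel": [0,0,0.03],"twist": [0,0,0]}
    - {"fingers": 1,"travel": [0,0,0.03],"twist": [0,0,0]}
    - {"fingers": 1,"travel": [0,0,0],"twist": [0,0,0]}

```text
time_s: 9.75
tcp_pos: [0.5681, 0.0829, 0.0254]
ee_rot: [2.665, 1.664, 0.001]
wrist_force: [-2.5, 0.2, 3.1]
finger_gap: 0.652
gripper_force: 42.9
```

Emit:
move_arm:
  deltas:
    - {"fingers": -0.5,"travel": [0,0,0],"twist": [0,0,0]}
    - {"fingers": -1,"travel": [0,0,0],"twist": [0,0,0]}
    - {"fingers": -1,"travel": [0,0,0],"twist": [0,0,0]}
    - {"fingers": -1,"travel": [0,0,0],"twist": [0,0,0]}
    - {"fingers": -1,"travel": [0,0,0],"twist": [0,0,0]}

```text
time_s: 10.25
tcp_pos: [0.5679, 0.0829, 0.0247]
ee_rot: [-2.665, -1.664, -0.0]
wrist_force: [-0.0, 0.4, 0.1]
finger_gap: 1.0
gripper_force: 0.0
```

Emit:
move_arm:
  deltas:
    - {"fingers": -1,"travel": [0,0,-0.3],"twist": [0,0,0]}
    - {"fingers": -1,"travel": [0,0,-0.7],"twist": [0,0,0]}
    - {"fingers": -1,"travel": [0,0,-1],"twist": [0,0,0]}
    - {"fingers": -1,"travel": [0,0,-1],"twist": [0,0,0]}
    - {"fingers": -1,"travel": [0,0,-1],"twist": [0,0,0]}
    - {"fingers": -1,"travel": [-0.9,0.22,-1],"twist": [0,0,0]}
    - {"fingers": -1,"travel": [-0.9,0.22,-1],"twist": [0,0,0]}
    - {"fingers": -1,"travel": [-0.9,0.22,-1],"twist": [0,0,0]}
    - {"fingers": -1,"travel": [-0.9,0.22,-1],"twist": [0,0,0]}
    - {"fingers": -1,"travel": [-0.9,0.22,0],"twist": [0,0,0]}
    - {"fingers": -1,"travel": [-1,0.24,0],"twist": [0,0,-8.5]}
    - {"fingers": -1,"travel": [0,0,0],"twist": [0,0,0]}
    - {"fingers": -1,"travel": [0,0,0],"twist": [0,0,0]}

```text
time_s: 11.55
tcp_pos: [0.5375, -0.0555, 0.2252]
ee_rot: [-2.537, -1.852, -0.001]
wrist_force: [-0.5, -0.7, 0.3]
finger_gap: 1.003
gripper_force: 0.0
```

Run:
```python
from h import *
s=manip.read_state(); im=grab_frame("wrist"); cv2.imwrite("pics/w3.png",im)
print(s["time_s"],s["tcp_pos"],s["ee_rot"]); report(im,s)
```

```text
11.55 [ 0.53748718 -0.05554446  0.22520702] [-2.53744954e+00 -1.85225641e+00 -1.12967214e-03]
px [303.   44.4] c [0.5675 0.0815 0.074 ] L [0.0548 0.0511] yaw -27.9 3290.5
px [317. 187.] c [ 0.5377 -0.0551  0.074 ] L [0.0535 0.0545] yaw -17.8 2274.5
px [334.1 291.1] c [ 0.5171 -0.1888  0.074 ] L [0.0535 0.0465] yaw 1.8 1165.5
```

View pics/w3.png

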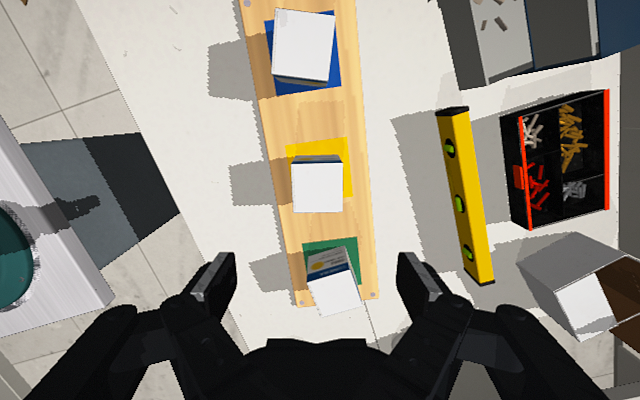

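The left carton stands back in place at (303,45). The middle one at (317,187) is centred. Down on it, grip and lift.

Emit:
move_arm:
  deltas:
    - {"fingers": -1,"travel": [0,0,1],"twist": [0,0,0]}
    - {"fingers": -1,"travel": [0,0,1],"twist": [0,0,0]}
    - {"fingers": -1,"travel": [0,0,1],"twist": [0,0,0]}
    - {"fingers": -1,"travel": [0,0,1],"twist": [0,0,0]}
    - {"fingers": -1,"travel": [0,0,1],"twist": [0,0,0]}
    - {"fingers": -1,"travel": [0,0,1],"twist": [0,0,0]}
    - {"fingers": -1,"travel": [0,0,0.7],"twist": [0,0,0]}
    - {"fingers": -1,"travel": [0,0,0.6],"twist": [0,0,0]}
    - {"fingers": -1,"travel": [0,0,0.4],"twist": [0,0,0]}
    - {"fingers": -1,"travel": [0,0,0.3],"twist": [0,0,0]}
    - {"fingers": -1,"travel": [0,0,0],"twist": [0,0,0]}

```text
time_s: 12.7
tcp_pos: [0.5371, -0.055, 0.024]
ee_rot: [-2.533, -1.856, 0.001]
wrist_force: [-0.5, 0.7, 0.5]
finger_gap: 1.001
gripper_force: 0.0
```

Emit:
move_arm:
  deltas:
    - {"fingers": 1,"travel": [0,0,0],"twist": [0,0,0]}
    - {"fingers": 1,"travel": [0,0,0],"twist": [0,0,0]}
    - {"fingers": 1,"travel": [0,0,0],"twist": [0,0,0]}
    - {"fingers": 1,"travel": [0,0,0],"twist": [0,0,0]}
    - {"fingers": 1,"travel": [0,0,0],"twist": [0,0,0]}
    - {"fingers": 1,"travel": [0,0,0],"twist": [0,0,0]}
  squeeze: 40

```text
time_s: 13.3
tcp_pos: [0.5387, -0.0555, 0.0259]
ee_rot: [2.533, 1.856, 0.002]
wrist_force: [-0.2, -0.4, 6.2]
finger_gap: 0.649
gripper_force: 43.0
```

Emit:
move_arm:
  deltas:
    - {"fingers": 1,"travel": [0,0,-0.2],"twist": [0,0,0]}
    - {"fingers": 1,"travel": [0,0,-0.3],"twist": [0,0,0]}
    - {"fingers": 1,"travel": [0,0,-0.4],"twist": [0,0,0]}
    - {"fingers": 1,"travel": [0,0,-0.5],"twist": [0,0,0]}
    - {"fingers": 1,"travel": [0,0,-0.5],"twist": [0,0,0]}
    - {"fingers": 1,"travel": [0,0,-0.5],"twist": [0,0,0]}
    - {"fingers": 1,"travel": [0,0,-0.4],"twist": [0,0,0]}
    - {"fingers": 1,"travel": [0,0,-0.3],"twist": [0,0,0]}
    - {"fingers": 1,"travel": [0,0,-0.1],"twist": [0,0,0]}
    - {"fingers": 1,"travel": [0,0,0],"twist": [0,0,0]}
    - {"fingers": 1,"travel": [0,0,0],"twist": [0,0,0]}
    - {"fingers": 1,"travel": [0,0,0],"twist": [0,0,0]}

```text
time_s: 14.5
tcp_pos: [0.537, -0.0553, 0.104]
ee_rot: [-2.533, -1.856, 0.002]
wrist_force: [-0.5, 0.2, -1.3]
finger_gap: 0.652
gripper_force: 42.5
```

Emit:
move_arm:
  deltas:
    - {"fingers": 1,"travel": [0,0,0],"twist": [0,0,0]}
    - {"fingers": 1,"travel": [0,0,0],"twist": [0,0,0]}

```text
time_s: 14.7
tcp_pos: [0.5373, -0.0553, 0.1043]
ee_rot: [-2.534, -1.856, 0.001]
wrist_force: [0.5, -0.5, -2.0]
finger_gap: 0.651
gripper_force: 42.5
```

Emit:
move_arm:
  deltas:
    - {"fingers": 1,"travel": [0,0,0],"twist": [0,0,0]}
    - {"fingers": 1,"travel": [0,0,0],"twist": [0,0,0]}

```text
time_s: 14.9
tcp_pos: [0.5375, -0.0554, 0.1047]
ee_rot: [-2.534, -1.857, 0.0]
wrist_force: [-1.0, -0.1, -0.9]
finger_gap: 0.651
gripper_force: 42.5
```

The middle one weighs about 1.4 N, so it is light too. Back down.

Emit:
move_arm:
  deltas:
    - {"fingers": 1,"travel": [0,0,0.3],"twist": [0,0,0]}
    - {"fingers": 1,"travel": [0,0,0.5],"twist": [0,0,0]}
    - {"fingers": 1,"travel": [0,0,0.6],"twist": [0,0,0]}
    - {"fingers": 1,"travel": [0,0,0.5],"twist": [0,0,0]}
    - {"fingers": 1,"travel": [0,0,0.4],"twist": [0,0,0]}
    - {"fingers": 1,"travel": [0,0,0.3],"twist": [0,0,0]}
    - {"fingers": 1,"travel": [0,0,0.2],"twist": [0,0,0]}
    - {"fingers": 1,"travel": [0,0,0.12],"twist": [0,0,0]}
    - {"fingers": 1,"travel": [0,0,0.08],"twist": [0,0,0]}
    - {"fingers": 1,"travel": [0,0,0.06],"twist": [0,0,0]}
    - {"fingers": 1,"travel": [0,0,0.06],"twist": [0,0,0]}
    - {"fingers": 1,"travel": [0,0,0.03],"twist": [0,0,0]}
    - {"fingers": 1,"travel": [0,0,0],"twist": [0,0,0]}

```text
time_s: 16.2
tcp_pos: [0.5376, -0.0553, 0.0261]
ee_rot: [2.534, 1.857, 0.0]
wrist_force: [0.2, 0.2, -1.6]
finger_gap: 0.652
gripper_force: 42.5
```

Emit:
move_arm:
  deltas:
    - {"fingers": 1,"travel": [0,0,0.03],"twist": [0,0,0]}
    - {"fingers": 1,"travel": [0,0,0.02],"twist": [0,0,0]}
    - {"fingers": 1,"travel": [0,0,0],"twist": [0,0,0]}

```text
time_s: 16.5
tcp_pos: [0.5378, -0.0553, 0.0259]
ee_rot: [2.534, 1.857, 0.0]
wrist_force: [-3.6, 0.6, 7.2]
finger_gap: 0.657
gripper_force: 43.2
```

Emit:
move_arm:
  deltas:
    - {"fingers": -0.5,"travel": [0,0,0],"twist": [0,0,0]}
    - {"fingers": -1,"travel": [0,0,0],"twist": [0,0,0]}
    - {"fingers": -1,"travel": [0,0,0],"twist": [0,0,0]}
    - {"fingers": -1,"travel": [0,0,0],"twist": [0,0,0]}
    - {"fingers": -1,"travel": [0,0,0],"twist": [0,0,0]}

```text
time_s: 17.0
tcp_pos: [0.5375, -0.0553, 0.0246]
ee_rot: [-2.534, -1.857, 0.0]
wrist_force: [0.8, -0.2, 0.7]
finger_gap: 0.996
gripper_force: 0.0
```

Emit:
move_arm:
  deltas:
    - {"fingers": -1,"travel": [0,0,-0.3],"twist": [0,0,0]}
    - {"fingers": -1,"travel": [0,0,-0.7],"twist": [0,0,0]}
    - {"fingers": -1,"travel": [0,0,-1],"twist": [0,0,0]}
    - {"fingers": -1,"travel": [0,0,-1],"twist": [0,0,0]}
    - {"fingers": -1,"travel": [0,0,-1],"twist": [0,0,0]}
    - {"fingers": -1,"travel": [-0.9,0.15,-1],"twist": [0,0,0]}
    - {"fingers": -1,"travel": [-0.9,0.15,-1],"twist": [0,0,0]}
    - {"fingers": -1,"travel": [-0.9,0.15,-1],"twist": [0,0,0]}
    - {"fingers": -1,"travel": [-0.9,0.15,-1],"twist": [0,0,0]}
    - {"fingers": -1,"travel": [-0.9,0.15,0],"twist": [0,0,0]}
    - {"fingers": -1,"travel": [-0.97,0.12,0],"twist": [0,0,-6.3]}
    - {"fingers": -1,"travel": [0,0,0],"twist": [0,0,-6.3]}
    - {"fingers": -1,"travel": [0,0,0],"twist": [0,0,-6.4]}
    - {"fingers": -1,"travel": [0,0,0],"twist": [0,0,0]}
    - {"fingers": -1,"travel": [0,0,0],"twist": [0,0,0]}

```text
time_s: 18.5
tcp_pos: [0.5171, -0.1923, 0.2251]
ee_rot: [2.196, 2.246, 0.0]
wrist_force: [-0.2, 0.4, 0.2]
finger_gap: 1.0
gripper_force: 0.0
```

Run:
```python
from h import *
s=manip.read_state(); im=grab_frame("wrist"); cv2.imwrite("pics/w4.png",im)
print(s["time_s"],s["tcp_pos"],s["ee_rot"]); report(im,s)
```

```text
18.5 [ 0.51705796 -0.19226962  0.22511939] [2.19581009e+00 2.24637405e+00 2.45172281e-04]
px [341.3  49. ] c [ 0.5372 -0.0558  0.074 ] L [0.0547 0.0523] yaw -20.0 2975.5
px [317.  187.5] c [ 0.5171 -0.1921  0.074 ] L [0.0536 0.0534] yaw 1.2 2228.0
```

View pics/w4.png

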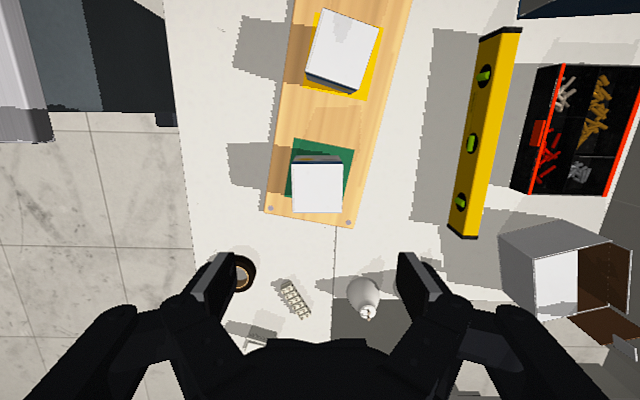

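The middle carton stands back on yellow at (341,49). The right one at (317,187) is centred under the gripper.

Emit:
move_arm:
  deltas:
    - {"fingers": -1,"travel": [0,0,1],"twist": [0,0,0]}
    - {"fingers": -1,"travel": [0,0,1],"twist": [0,0,0]}
    - {"fingers": -1,"travel": [0,0,1],"twist": [0,0,0]}
    - {"fingers": -1,"travel": [0,0,1],"twist": [0,0,0]}
    - {"fingers": -1,"travel": [0,0,1],"twist": [0,0,0]}
    - {"fingers": -1,"travel": [0,0,1],"twist": [0,0,0]}
    - {"fingers": -1,"travel": [0,0,0.7],"twist": [0,0,0]}
    - {"fingers": -1,"travel": [0,0,0.6],"twist": [0,0,0]}
    - {"fingers": -1,"travel": [0,0,0.4],"twist": [0,0,0]}
    - {"fingers": -1,"travel": [0,0,0.3],"twist": [0,0,0]}
    - {"fingers": -1,"travel": [0,0,0],"twist": [0,0,0]}

```text
time_s: 19.65
tcp_pos: [0.5166, -0.192, 0.024]
ee_rot: [-2.192, -2.248, 0.001]
wrist_force: [-0.8, 0.8, -0.5]
finger_gap: 1.001
gripper_force: 0.0
```

Emit:
move_arm:
  deltas:
    - {"fingers": 1,"travel": [0,0,0],"twist": [0,0,0]}
    - {"fingers": 1,"travel": [0,0,0],"twist": [0,0,0]}
    - {"fingers": 1,"travel": [0,0,0],"twist": [0,0,0]}
    - {"fingers": 1,"travel": [0,0,0],"twist": [0,0,0]}
    - {"fingers": 1,"travel": [0,0,0],"twist": [0,0,0]}
    - {"fingers": 1,"travel": [0,0,0],"twist": [0,0,0]}
  squeeze: 45

```text
time_s: 20.25
tcp_pos: [0.5181, -0.1927, 0.0259]
ee_rot: [2.192, 2.248, 0.001]
wrist_force: [1.8, -0.0, 5.7]
finger_gap: 0.649
gripper_force: 50.3
```

Emit:
move_arm:
  deltas:
    - {"fingers": 1,"travel": [0,0,-0.2],"twist": [0,0,0]}
    - {"fingers": 1,"travel": [0,0,-0.3],"twist": [0,0,0]}
    - {"fingers": 1,"travel": [0,0,-0.4],"twist": [0,0,0]}
    - {"fingers": 1,"travel": [0,0,-0.5],"twist": [0,0,0]}
    - {"fingers": 1,"travel": [0,0,-0.5],"twist": [0,0,0]}
    - {"fingers": 1,"travel": [0,0,-0.5],"twist": [0,0,0]}
    - {"fingers": 1,"travel": [0,0,-0.4],"twist": [0,0,0]}
    - {"fingers": 1,"travel": [0,0,-0.3],"twist": [0,0,0]}
    - {"fingers": 1,"travel": [0,0,-0.1],"twist": [0,0,0]}
    - {"fingers": 1,"travel": [0,0,0],"twist": [0,0,0]}
    - {"fingers": 1,"travel": [0,0,0],"twist": [0,0,0]}
    - {"fingers": 1,"travel": [0,0,0],"twist": [0,0,0]}

```text
time_s: 21.45
tcp_pos: [0.5164, -0.192, 0.1039]
ee_rot: [-2.192, -2.248, 0.001]
wrist_force: [0.2, 0.5, -5.6]
finger_gap: 0.651
gripper_force: 49.5
```

Emit:
move_arm:
  deltas:
    - {"fingers": 1,"travel": [0,0,0],"twist": [0,0,0]}
    - {"fingers": 1,"travel": [0,0,0],"twist": [0,0,0]}

```text
time_s: 21.65
tcp_pos: [0.5168, -0.1922, 0.1043]
ee_rot: [-2.192, -2.249, 0.001]
wrist_force: [0.8, -0.5, -5.3]
finger_gap: 0.653
gripper_force: 49.5
```

Emit:
move_arm:
  deltas:
    - {"fingers": 1,"travel": [0,0,0],"twist": [0,0,0]}
    - {"fingers": 1,"travel": [0,0,0],"twist": [0,0,0]}

```text
time_s: 21.85
tcp_pos: [0.5171, -0.1923, 0.1047]
ee_rot: [-2.193, -2.249, 0.0]
wrist_force: [-0.2, -1.1, -5.3]
finger_gap: 0.651
gripper_force: 49.5
```

The right one weighs about 5.4 N and is clearly the heaviest. I keep hold and raise it to 15 cm of air.

Emit:
move_arm:
  deltas:
    - {"fingers": 1,"travel": [0,0,-0.2],"twist": [0,0,0]}
    - {"fingers": 1,"travel": [0,0,-0.4],"twist": [0,0,0]}
    - {"fingers": 1,"travel": [0,0,-0.5],"twist": [0,0,0]}
    - {"fingers": 1,"travel": [0,0,-0.5],"twist": [0,0,0]}
    - {"fingers": 1,"travel": [0,0,-0.5],"twist": [0,0,0]}
    - {"fingers": 1,"travel": [0,0,-0.4],"twist": [0,0,0]}
    - {"fingers": 1,"travel": [0,0,-0.25],"twist": [0,0,0]}
    - {"fingers": 1,"travel": [0,0,-0.1],"twist": [0,0,0]}
    - {"fingers": 1,"travel": [0,0,0],"twist": [0,0,0]}
    - {"fingers": 1,"travel": [0,0,0],"twist": [0,0,0]}
    - {"fingers": 1,"travel": [0,0,0],"twist": [0,0,0]}
    - {"fingers": 1,"travel": [0,0,0],"twist": [0,0,0]}
    - {"fingers": 1,"travel": [0,0,0],"twist": [0,0,0]}
    - {"fingers": 1,"travel": [0,0,0],"twist": [0,0,0]}

```text
time_s: 23.25
tcp_pos: [0.517, -0.1923, 0.1758]
ee_rot: [-2.193, -2.249, 0.0]
wrist_force: [-0.3, -1.0, -5.8]
finger_gap: 0.65
gripper_force: 49.4
```

Run:
```python
from h import *
s=manip.read_state();print(s['time_s'],s['wrist_force'],s['tcp_pos'],s['dq'].round(4))
cv2.imwrite("pics/s2.png",cv2.resize(grab_frame("side")[100:320,230:460],None,fx=2.6,fy=2.6))
```

```text
23.25 [-0.34880578 -0.98546637 -5.82043617] [ 0.51697808 -0.19225202  0.17578912] [ 0.0024 -0.0007 -0.0013  0.0011  0.0005 -0.0003]
```

View pics/s2.png

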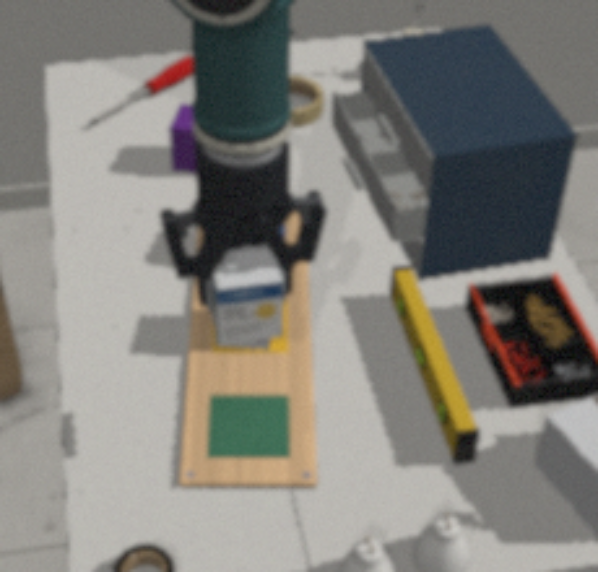

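The carton is held upright and still at crop (250,300), well above the bare green square. Everything else is undisturbed.

```bash
python3 -c "
from rig import job_done
print(job_done())"
```

```text
the job is handed in; nothing more can be done
None
```

The heaviest carton is the one from the right (green) square, about 5.4 N against about 2.4 N (left) and 1.4 N (middle); it is held upright with about 15 cm of air under it, the other two stand back in their places, and I handed the job in at about 23 s.

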